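Tip the standing hand weight into its cradle and push it home

TASK

In the small three-place weight rack, one hand weight has been left standing on its end at the front of its cradle. Push it over towards the back so that it lies down along its cradle, then push it along the cradle until its far head is up against the back stop, like its two neighbours. Push with the fingers only: do not pick it up, and leave the other weights and all the other things where they are.

Things in the scene. Friction and masses are not known exactly. Their poses are not given: they have to be found in the camera images.
- weight: hand weight, about 0.85 kg, loose, standing on end at the front of cradle_a: 170 mm long, two black hexagonal heads, each 40 mm long, 60 mm across flats, joined by a steel bar 26 mm thick. Origin: its middle; z along its length (up at the start); x square to a flat, facing the back stop within 5 degrees. It falls by itself once it leans over 20 degrees, and then slides under about 4 to 14 N
- cradle_a: cradle of the standing weight, at any of the rack's three places, fixed: trough 300 mm long along its x, open at the front (-x, robot's side); floor 4 mm thick, side lips 20 mm above the floor and 76 mm apart inside, back stop at +x. Origin: centre of its underside, 6 mm above the table. With the weight lying home, the weight's middle is 55 mm from here in +x and 34 mm up
- back_stop (a point): centre of the foot of the back stop's inner face in cradle_a, at floor level, 140 mm from the cradle's origin in +x. The stop is a dark steel plate 10 mm thick, 50 mm high and 88 mm wide. When the weight has fallen over, some 25 to 60 mm remain between its far head and this face
- neighbour_1: hand weight just like weight but lying down in its cradle, its far head 2 to 3 mm from the back stop. Origin at its middle, x along its length; its top is 70 mm above the table. Loose; leave it alone
- neighbour_2: hand weight just like weight but lying down in its cradle, its far head 2 to 3 mm from the back stop. Origin at its middle, x along its length; its top is 70 mm above the table. Loose; leave it alone
- jar: white chalk jar, 52 mm across and 65 mm high, standing in the front part of a neighbour's cradle. Origin: centre of its underside. Leave it alone
- collar: steel bar collar, a ring 54 mm across and 28 mm high with a black tab, lying in the front part of the other neighbour's cradle. Origin: centre of its underside. Leave it alone
- bottle: aluminium drinking bottle, 68 mm across, 200 mm high, standing on the table right of the rack. Origin: centre of its underside. Leave it alone
- roller: black ribbed massage roller, 72 mm across, 160 mm high, standing on the table left of the rack. Origin: centre of its underside. Leave it alone
- kettlebell: small kettlebell, 96 mm across, 134 mm high, left of the rack. Origin: centre of its underside. Leave it alone
- plate_disc: weight plate, 140 mm across, 24 mm thick, lying on the table right of the rack. Origin: centre of its underside. Leave it alone
There are look-alikes about, which are no part of the job. What is shaped like the weight but brown is not meant.

How it is judged:
By the outcome, as a careful person would: the job done as asked, in the order asked, and still so for the second after the job is handed in, with the robot touching nothing.
It also fails if it takes over 40 s, if anything falls off the work surface, if the arm or the gripper's body presses on something with over 40 N, if the wrist force passes 120 N, or if a joint passes its speed limit or range.

ROBOT

A 6-joint arm with a two-finger parallel gripper is mounted at the origin on the work surface. World frame = base frame: x ahead of the robot, y to its left, z up, the work surface at z = 0. Lengths are in m, angles in rad, forces in N, time in s.
With the tool pointing down it reaches from about 0.35 to 0.775 m from the base axis. Payload 7.3 kg.
Tool frame: the origin (TCP) lies midway between the tips of the shut fingers; the grasp point (between the pads) lies 19 mm behind it (robot.grip_depth is the z of the grasp point in the tool frame, in m); z points along the fingers, y is the line along which they close (so a half turn about z gives the same grasp; the last joint's range is limited). The gripper opens to 92 mm and grips with 3 to 60 N. Pads are 19 mm wide; open, the fingers measure 130 mm over their backs; the gripper's body (75 mm by 190 mm) begins 47 mm behind the grasp point.
Start: joints at [1.041, 0.342, 1.524, -0, 1.275, -0.146], TCP at [0.197, 0.487, 0.227] pointing down, gripper open.
Joint ranges: [-2.53, 2.53], [-0.77, 2.02], [0.04, 2.7], [-1, 4.14], [0.28, 2.66], [-3.11, 3.11]. Speed limits (rad/s): [2.57, 2.57, 3.14, 3.14, 3.14, 3.14].

INTERFACE

Orientations are given as [roll, pitch, yaw] about the fixed x, y, z axes, in that order (R = Rz(yaw) Ry(pitch) Rx(roll)).
In Python, from cell import robot, viewer gives the robot as it stands.
- The arm moves only by the tool step_arm, never from a script. Its argument "increments" is a list of rows, each an object with "delta_pos": the shift along the tool's x, y, z in cm, a list of three; "dr": the turn, a rotation vector about the tool's x, y, z in degrees, a list of three; "fingers": the closure, from -1 (fully open) to 1 (shut), so that 0 is half open. In form: [{"delta_pos": [tx, ty, tz], "dr": [wx, wy, wz], "fingers": fingers}, ...]. A call has exactly 5 rows; each row is the pose to reach, as a shift and turn from the pose commanded when the call began, along the tool's axes at that moment; what a row does not reach only later rows make up. A row lasts 1/8 s, in which the tool goes at most 62.5 mm and 10.7 degrees, less where a joint would pass 70% of its speed; a pose out of reach is approached as far as the arm can. A call with a gripper value outside its range is refused whole. The fingers move at their own pace and stop on an object; "newtons" is the grip in N (left out, the last holds). Time passes only in rows, so rows that repeat a pose let the fingers close, or fill a call up. It gives the time, the measured TCP pose, the force, the opening and the grip force at its end, in the units of the state.
- robot.observe(): the state, without advancing time (a new reading comes with each control period).
- viewer.read_camera(name): name is "scene" or "top"; returns the picture (400x640x3 uint8, red, green, blue); there is no depth.
- viewer.camera_params(name): a dict with "K" (3x3 intrinsics, pixels), "k1" (the pictures are not rectified: a ray, as slopes to the right and down, at radius r is drawn at 1 + k1 r^2 times it, then the intrinsics apply), "T" (4x4, takes a point from camera to world coordinates). Camera axes: x right, y down, z forward; pixel columns grow to the right and rows downward; lengths in m; the calibration is good to about 2 mm. A picture is of the moment at which its call begins. camera_params takes no time and is no camera call.
- robot.hand_in(): hands the job in; it is judged then, once.
The state is a dict: "time": time; "qpos": joint angles; "qvel": joint speeds; "joint_efforts": joint torques, N m; "tool_pos": TCP position; "tool_rot": TCP orientation; "contact_force": force on the tool from outside, world axes, zero at the start; "torque": the same for the moment, N m; "opening": finger opening in m; "grip_force": force on a finger pad.
Only numpy, scipy, OpenCV 4.12 (cv2) and the standard library are available. Lean on these libraries where they do the work, as an engineer would, in place of code of your own. Each camera call takes 0.05 s, during which the arm holds its last target. There are 200 camera calls.

## Working session

There is one attempt and no reset: what is moved stays moved. The work goes in short steps, Python scripts to look and compute and a tool call to move; the robot and the scene stay as the last step left them, time stands still between calls to the robot, and variables do not carry over. Pictures are saved under pics/ and viewed, at most 10 in all, crops included, and the job is handed in when it is done.

Besides the shell and the picture viewer there is one more tool, called after "Request:" in YAML: its name, and indented under it one key for each argument. step_arm: Moves the arm, as the interface text tells. Its arguments: {"type":"object","properties":{"increments":{"type":"array"},"newtons":{"type":"number"}},"required":["increments"]}

```bash
mkdir -p pics; python3 - <<'E'
from cell import robot, viewer
import cv2,numpy as np
for n in("scene","top"):
    im=viewer.read_camera(n); cv2.imwrite(f"pics/{n}0.png",im[:,:,::-1])
    p=viewer.camera_params(n); print(n,np.round(p["K"],1).tolist(),p["k1"],np.round(p["T"],3).tolist())
s=robot.observe(); print(s["time"],s["tool_pos"],s["tool_rot"],s["opening"])
E
```

```text
scene [[478.4, 0.0, 318.1], [0.0, 478.4, 206.3], [0.0, 0.0, 1.0]] 0.044036693728579025 [[0.294, 0.558, -0.776, 1.487], [0.956, -0.184, 0.23, -0.264], [-0.015, -0.809, -0.588, 0.827], [0.0, 0.0, 0.0, 1.0]]
top [[374.5, 0.0, 319.8], [0.0, 374.5, 199.4], [0.0, 0.0, 1.0]] -0.016558936185770874 [[0.006, -0.985, 0.17, 0.393], [-1.0, -0.008, -0.014, 0.041], [0.015, -0.17, -0.985, 0.869], [0.0, 0.0, 0.0, 1.0]]
0.1 [0.19637972 0.48649631 0.22614093] [-3.14025074e+00 -2.06442278e-04  2.75780232e+00] 0.09205169008300716
```

View pics/scene0.png

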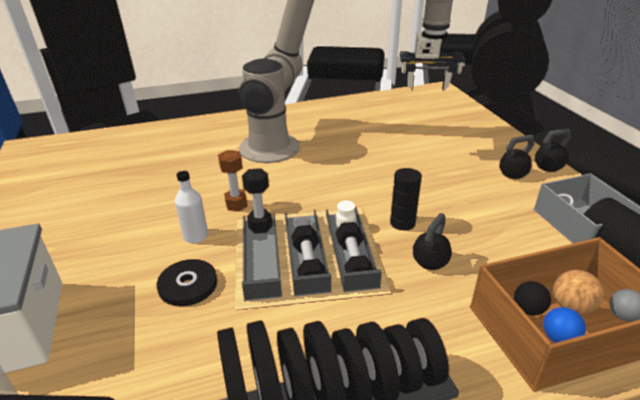

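View pics/top0.png

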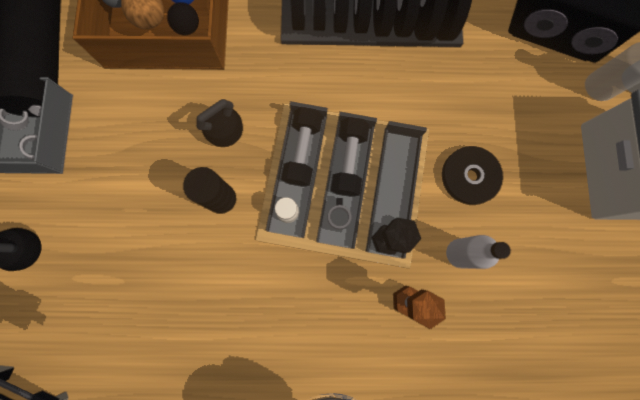

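The scene view shows a black hand weight standing at (257,195) at the front of the cradle nearest the bottle. The brown one stands at (232,180), off the rack. In the top view, the black head is at (403,235) in the right-hand cradle and the brown one at (420,305). The neighbours lie at (300,145) and (350,155), the jar is at (286,208), the collar at (340,215) and the bottle at (475,252).

Candidates are black standing at top (403,235), brown at (420,305), and the lying neighbours at (300,145) and (350,155). I choose the black standing one and will check it in a crop.

```bash
python3 - <<'E'
import cv2,numpy as np
a=cv2.imread("pics/top0.png")[95:335,250:530]; a=cv2.resize(a,None,fx=2.5,fy=2.5,interpolation=cv2.INTER_CUBIC)
a=cv2.convertScaleAbs(a,alpha=1.8,beta=10)
cv2.imwrite("pics/topc.png",a)
b=cv2.imread("pics/scene0.png")[140:310,180:400]; b=cv2.resize(b,None,fx=3.4,fy=3.4,interpolation=cv2.INTER_CUBIC)
cv2.imwrite("pics/scenec.png",cv2.convertScaleAbs(b,alpha=1.6,beta=10))
E
```

```text
(no output)
```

View pics/topc.png

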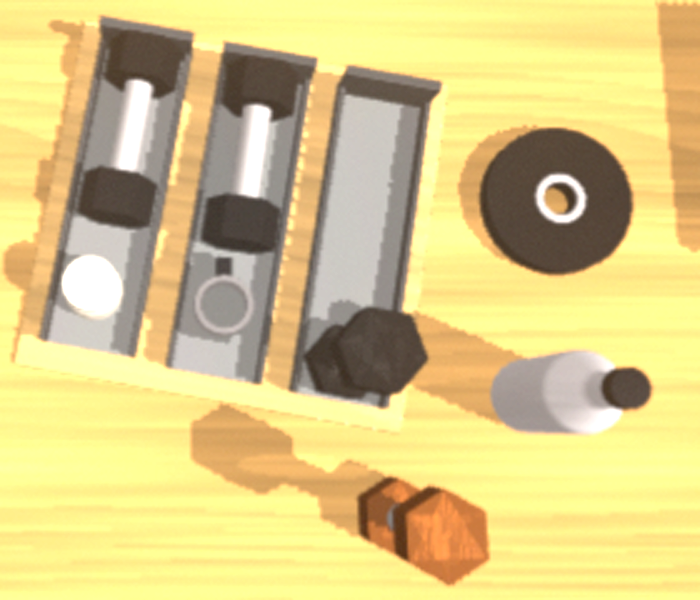

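View pics/scenec.png

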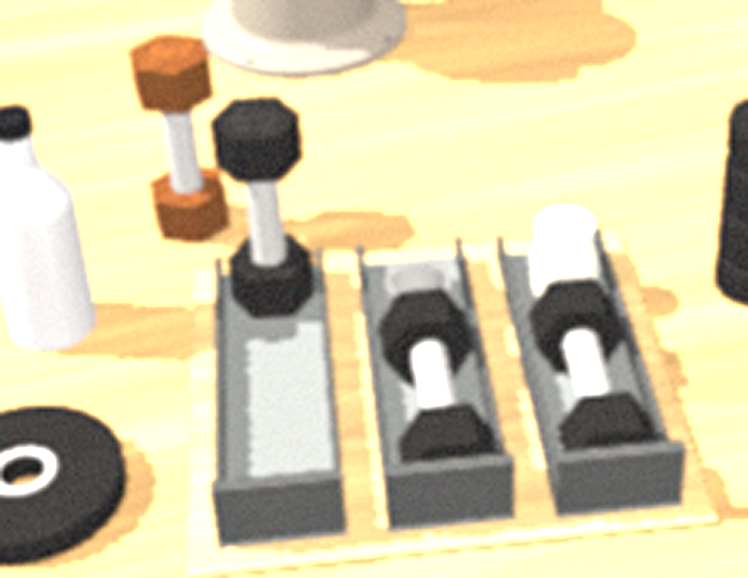

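The crops confirm it: the black weight stands in the empty cradle and the brown one is off the rack, in front of it. In the top crop, the top hexagon is centred near (381,350), the stop top runs from (348,67) to (441,85), and the front floor edge from (292,388) to (386,405).

```bash
cat > h.py <<'E'
import numpy as np,cv2
from cell import viewer
P={n:viewer.camera_params(n) for n in("scene","top")}
def ray(n,uv):
    p=P[n];K=np.array(p["K"]);T=np.array(p["T"])
    d=(np.array(uv,float)-K[:2,2])/K[0,0]; s=d.copy()
    for _ in range(10): s=d/(1+p["k1"]*(s@s))
    return T[:3,3],T[:3,:3]@np.array([s[0],s[1],1])
def at(n,uv,z):
    o,d=ray(n,uv); return o+d*(z-o[2])/d[2]
def proj(n,X):
    p=P[n];K=np.array(p["K"]);T=np.array(p["T"]);c=T[:3,:3].T@(np.array(X)-T[:3,3]);s=c[:2]/c[2]
    return K[:2,2]+K[0,0]*s*(1+p["k1"]*(s@s))
tc=lambda u,v:(250+(u+.5)/2.5-.5,95+(v+.5)/2.5-.5)
sc=lambda u,v:(180+(u+.5)/3.4-.5,140+(v+.5)/3.4-.5)
E
python3 - <<'E'
from h import *
T=lambda u,v,z:print("top",u,v,np.round(at("top",tc(u,v),z),4))
S=lambda u,v,z:print("scene",u,v,np.round(at("scene",sc(u,v),z),4))
print("stop back top");T(348,67,.06);T(441,83,.06);S(218,490,.06);S(342,475,.06)
print("floor foot");T(343,92,.01);T(424,105,.01)
print("front edge floor");T(292,388,.01);T(386,405,.01)
print("lips front");T(314,240,.03)
print("stops others");T(102,17,.06);T(192,33,.06);T(225,43,.06);T(316,60,.06)
print("weight top hex");T(381,350,.18);S(257,120,.18)
for q in [(337,347),(352,316),(400,309),(428,352),(408,390),(360,395)]:T(*q,.18)
print("head bottom scene");S(272,313,.01)
print("brown top, bottom");T(448,535,.18);S(172,52,.17);S(190,235,.0)
print("bottle cap");T(627,388,.2)
E
```

```text
stop back top
top 348 67 [ 0.7147 -0.1268  0.06  ]
top 441 83 [ 0.7005 -0.2116  0.06  ]
scene 218 490 [ 0.7039 -0.2081  0.06  ]
scene 342 475 [ 0.7157 -0.1273  0.06  ]
floor foot
top 343 92 [ 0.7091 -0.1316  0.01  ]
top 424 105 [ 0.697  -0.2098  0.01  ]
front edge floor
top 292 388 [ 0.4256 -0.0778  0.01  ]
top 386 405 [ 0.4107 -0.1635  0.01  ]
lips front
top 314 240 [ 0.5593 -0.0973  0.03  ]
stops others
top 102 17 [0.7605 0.0986 0.06  ]
top 192 33 [0.7458 0.0159 0.06  ]
top 225 43 [ 0.7365 -0.0144  0.06  ]
top 316 60 [ 0.7211 -0.0976  0.06  ]
weight top hex
top 381 350 [ 0.4473 -0.1205  0.18  ]
scene 257 120 [ 0.4535 -0.1222  0.18  ]
top 337 347 [ 0.4493 -0.088   0.18  ]
top 352 316 [ 0.4724 -0.0997  0.18  ]
top 400 309 [ 0.4779 -0.1357  0.18  ]
top 428 352 [ 0.4461 -0.1554  0.18  ]
top 408 390 [ 0.4181 -0.1395  0.18  ]
top 360 395 [ 0.4143 -0.104   0.18  ]
head bottom scene
scene 272 313 [ 0.4709 -0.1293  0.01  ]
brown top, bottom
top 448 535 [ 0.3153 -0.1647  0.18  ]
scene 172 52 [ 0.3141 -0.1655  0.17  ]
scene 190 235 [ 0.3312 -0.1736  0.    ]
bottle cap
top 627 388 [ 0.4196 -0.2923  0.2   ]
```

```bash
cat > mv.py <<'E'
import numpy as np,sys
from cell import robot
from scipy.spatial.transform import Rotation as R
YAW=np.deg2rad(169.7)
G=R.from_euler("xyz",[np.pi,0,YAW])
def inc(pts):
    s=robot.observe(); C=R.from_euler("xyz",s["tool_rot"])
    print("t",round(s["time"],2),np.round(s["tool_pos"],4),np.round(s["contact_force"],1))
    for p in pts: print(p,np.round(C.inv().apply(np.array(p)-s["tool_pos"])*100,2),np.round((C.inv()*G).as_rotvec(degrees=True),2))
inc(eval(sys.argv[1]))
E
python3 mv.py "[(.23,.44,.25),(.27,.39,.26),(.31,.34,.26),(.345,.29,.26),(.375,.24,.26),(.40,.185,.26),(.405,.13,.26),(.405,.07,.26),(.40,.01,.26),(.395,-.05,.26),(.390,-.110,.26),(.390,-.110,.155)]"
```

```text
t 0.1 [0.1964 0.4865 0.2261] [ 0.7 -0.1 -1.1]
(0.23, 0.44, 0.25) [-4.86 -3.06 -2.38] [ -0.08  -0.02 -11.69]
(0.27, 0.39, 0.26) [-10.44  -6.2   -3.38] [ -0.08  -0.02 -11.69]
(0.31, 0.34, 0.26) [-16.02  -9.33  -3.38] [ -0.08  -0.02 -11.69]
(0.345, 0.29, 0.26) [-21.14 -12.66  -3.37] [ -0.08  -0.02 -11.69]
(0.375, 0.24, 0.26) [-25.79 -16.17  -3.37] [ -0.08  -0.02 -11.69]
(0.4, 0.185, 0.26) [-30.17 -20.34  -3.36] [ -0.08  -0.02 -11.69]
(0.405, 0.13, 0.26) [-32.69 -25.25  -3.36] [ -0.08  -0.02 -11.69]
(0.405, 0.07, 0.26) [-34.94 -30.81  -3.35] [ -0.08  -0.02 -11.69]
(0.4, 0.01, 0.26) [-36.72 -36.56  -3.34] [ -0.08  -0.02 -11.69]
(0.395, -0.05, 0.26) [-38.5  -42.31  -3.34] [ -0.08  -0.02 -11.69]
(0.39, -0.11, 0.26) [-40.29 -48.06  -3.33] [ -0.08  -0.02 -11.69]
(0.39, -0.11, 0.155) [-40.29 -48.05   7.17] [ -0.08  -0.02 -11.69]
```

Request:
step_arm:
  increments:
    - {"delta_pos":[-4.9,-3.1,-2.4],"dr":[0,0,-3],"fingers":1}
    - {"delta_pos":[-10.4,-6.2,-3.4],"dr":[0,0,-6],"fingers":1}
    - {"delta_pos":[-16,-9.3,-3.4],"dr":[0,0,-9],"fingers":1}
    - {"delta_pos":[-21.1,-12.7,-3.4],"dr":[0,0,-11.7],"fingers":1}
    - {"delta_pos":[-25.8,-16.2,-3.4],"dr":[0,0,-11.7],"fingers":1}
  newtons: 20

```text
time: 0.72
tool_pos: [0.3759, 0.2382, 0.2605]
tool_rot: [-3.142, -0.0, 2.963]
contact_force: [1.1, -0.1, 0.2]
opening: 0.0465
grip_force: 0.0
```

```bash
python3 mv.py "[(.40,.185,.26),(.405,.13,.26),(.405,.07,.26),(.40,.01,.26),(.395,-.05,.26),(.390,-.110,.26)]"
```

```text
t 0.72 [0.3759 0.2382 0.2605] [ 1.1 -0.1  0.2]
(0.4, 0.185, 0.26) [-3.32 -4.81  0.05] [-0.   -0.    0.05]
(0.405, 0.13, 0.26) [ -4.79 -10.13   0.05] [-0.   -0.    0.05]
(0.405, 0.07, 0.26) [ -5.85 -16.03   0.05] [-0.   -0.    0.05]
(0.4, 0.01, 0.26) [ -6.43 -22.03   0.05] [-0.   -0.    0.05]
(0.395, -0.05, 0.26) [ -7.01 -28.02   0.05] [-0.   -0.    0.05]
(0.39, -0.11, 0.26) [ -7.58 -34.01   0.05] [-0.   -0.    0.05]
```

Request:
step_arm:
  increments:
    - {"delta_pos":[-3.3,-4.8,0],"dr":[0,0,0],"fingers":1}
    - {"delta_pos":[-4.8,-10.1,0],"dr":[0,0,0],"fingers":1}
    - {"delta_pos":[-5.9,-16,0],"dr":[0,0,0],"fingers":1}
    - {"delta_pos":[-6.4,-22,0],"dr":[0,0,0],"fingers":1}
    - {"delta_pos":[-7,-28,0],"dr":[0,0,0],"fingers":1}

```text
time: 1.35
tool_pos: [0.3934, -0.0498, 0.2606]
tool_rot: [3.141, -0.0, 2.962]
contact_force: [0.7, -0.1, -0.0]
opening: 0.0006
grip_force: 0.0
```

```bash
python3 mv.py "[(.390,-.110,.26),(.390,-.110,.155)]"
```

```text
t 1.35 [ 0.3934 -0.0498  0.2606] [ 0.7 -0.1 -0. ]
(0.39, -0.11, 0.26) [-0.74 -5.99  0.06] [ 0.01 -0.    0.02]
(0.39, -0.11, 0.155) [-0.74 -5.99 10.56] [ 0.01 -0.    0.02]
```

Request:
step_arm:
  increments:
    - {"delta_pos":[-0.5,-3.0,0],"dr":[0,0,0],"fingers":1}
    - {"delta_pos":[-0.7,-6.0,0],"dr":[0,0,0],"fingers":1}
    - {"delta_pos":[-0.7,-6.0,4],"dr":[0,0,0],"fingers":1}
    - {"delta_pos":[-0.7,-6.0,8],"dr":[0,0,0],"fingers":1}
    - {"delta_pos":[-0.7,-6.0,10.5],"dr":[0,0,0],"fingers":1}

```text
time: 1.98
tool_pos: [0.3892, -0.108, 0.1539]
tool_rot: [3.141, -0.002, 2.961]
contact_force: [-0.5, 0.5, -0.0]
opening: 0.0006
grip_force: 0.0
```

```bash
python3 - <<'E'
from cell import viewer,robot
import cv2,numpy as np
ims=[]
for n,(r0,r1,c0,c1) in dict(scene=(110,310,160,400),top=(95,335,250,530)).items():
    a=viewer.read_camera(n)[r0:r1,c0:c1,::-1]
    ims.append(cv2.resize(a,(400,400)))
cv2.imwrite("pics/pre.png",cv2.convertScaleAbs(np.hstack(ims),alpha=1.6,beta=10))
print(robot.observe()["tool_pos"],robot.observe()["contact_force"])
E
```

```text
[ 0.38836234 -0.10746947  0.15346641] [ 0.56763516  0.55286954 -0.00065191]
```

View pics/pre.png

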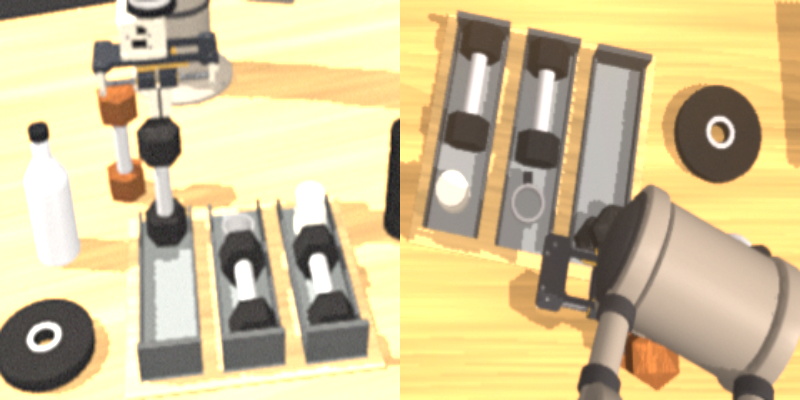

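The black weight stands with the shut fingers just behind its top head, at about (157,105) in the left pane. The bottle at (50,200) and the brown weight at (120,140) are untouched. I'll push slowly.

Request:
step_arm:
  increments:
    - {"delta_pos":[-0.8,0,0],"dr":[0,0,0],"fingers":1}
    - {"delta_pos":[-1.5,-0.1,0],"dr":[0,0,0],"fingers":1}
    - {"delta_pos":[-2.1,-0.1,0],"dr":[0,0,0],"fingers":1}
    - {"delta_pos":[-2.7,-0.2,0],"dr":[0,0,0],"fingers":1}
    - {"delta_pos":[-3.3,-0.2,0],"dr":[0,0,0],"fingers":1}

```text
time: 2.7
tool_pos: [0.4226, -0.1162, 0.1558]
tool_rot: [3.142, 0.0, 2.962]
contact_force: [-1.2, 1.0, 1.8]
opening: 0.0002
grip_force: 0.7
```

Request:
step_arm:
  increments:
    - {"delta_pos":[-0.6,0,0],"dr":[0,0,0],"fingers":1}
    - {"delta_pos":[-1.2,0,0],"dr":[0,0,0],"fingers":1}
    - {"delta_pos":[-1.8,0,0],"dr":[0,0,0],"fingers":1}
    - {"delta_pos":[-2.4,0,0],"dr":[0,0,0],"fingers":1}
    - {"delta_pos":[-2.4,0,0],"dr":[0,0,0],"fingers":1}

```text
time: 3.32
tool_pos: [0.4464, -0.1205, 0.1556]
tool_rot: [3.142, 0.0, 2.962]
contact_force: [0.4, -0.4, 0.1]
opening: 0.0001
grip_force: 0.0
```

```bash
cat > look.py <<'E'
from cell import viewer,robot
import cv2,numpy as np,sys
ims=[]
for n,(r0,r1,c0,c1) in dict(scene=(110,310,160,400),top=(95,335,250,530)).items():
    a=viewer.read_camera(n)[:,:,::-1]; cv2.imwrite(f"pics/{sys.argv[1]}_{n}.png",a)
    ims.append(cv2.resize(a[r0:r1,c0:c1],(400,400)))
cv2.imwrite(f"pics/{sys.argv[1]}.png",cv2.convertScaleAbs(np.hstack(ims),alpha=1.6,beta=10))
s=robot.observe();print(s["tool_pos"],s["contact_force"])
E
python3 look.py tip
```

```text
[ 0.44586923 -0.12038805  0.15559323] [-0.7093458  -0.48601479 -0.81481261]
```

View pics/tip.png

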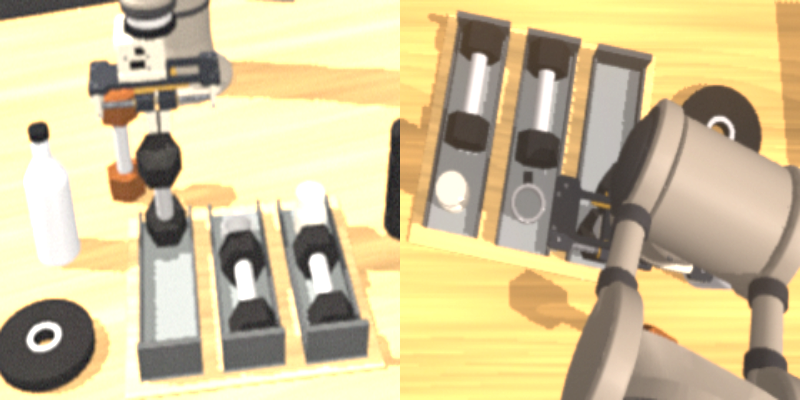

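The weight is leaning towards the back with its top head at (160,160) in the left pane, and it hasn't fallen yet. I'll keep pushing.

Request:
step_arm:
  increments:
    - {"delta_pos":[-0.6,0,0],"dr":[0,0,0],"fingers":1}
    - {"delta_pos":[-1.2,0,0],"dr":[0,0,0],"fingers":1}
    - {"delta_pos":[-1.8,0,0],"dr":[0,0,0],"fingers":1}
    - {"delta_pos":[-2.4,0,0],"dr":[0,0,0],"fingers":1}
    - {"delta_pos":[-3,0,0],"dr":[0,0,0],"fingers":1}

```text
time: 4.05
tool_pos: [0.4759, -0.1259, 0.1557]
tool_rot: [3.141, 0.0, 2.962]
contact_force: [-0.5, 0.3, -0.8]
opening: 0.0005
grip_force: 0.0
```

Request:
step_arm:
  increments:
    - {"delta_pos":[0,0,0],"dr":[0,0,0],"fingers":1}
    - {"delta_pos":[1.5,0,0],"dr":[0,0,0],"fingers":1}
    - {"delta_pos":[3,0,0],"dr":[0,0,0],"fingers":1}
    - {"delta_pos":[4,0,0],"dr":[0,0,0],"fingers":1}
    - {"delta_pos":[4.5,0,0],"dr":[0,0,0],"fingers":1}

```text
time: 4.68
tool_pos: [0.4308, -0.1177, 0.1558]
tool_rot: [3.142, 0.0, 2.962]
contact_force: [0.2, 0.0, 0.1]
opening: 0.0005
grip_force: 0.0
```

```bash
python3 look.py fallen
```

```text
[ 0.43096041 -0.11774676  0.15584182] [-0.70613823 -0.18459663  0.33817086]
```

View pics/fallen.png

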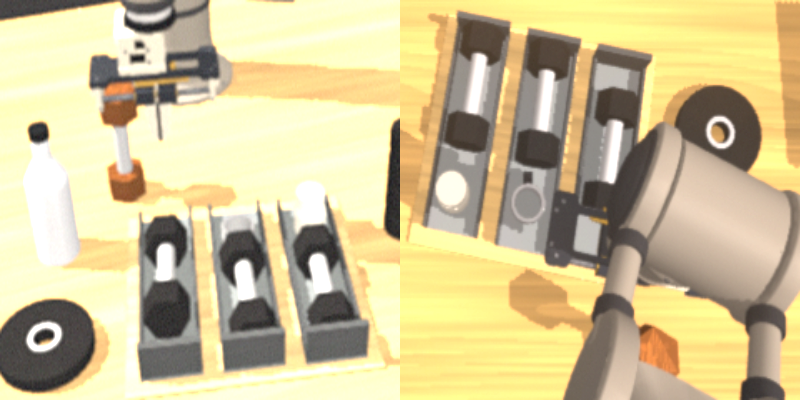

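The weight lies in its cradle, with its far head at (165,305) in the left pane and (617,110) in the right. The gap to the stop is still visible. I'll measure it, and check the arm's clearance over the bottle before lowering.

```bash
python3 - <<'E'
import cv2,numpy as np
from h import *
a=cv2.imread("pics/fallen_scene.png")[0:260,130:450]
b=cv2.imread("pics/fallen_top.png")[110:230,340:450]
b=cv2.resize(b,(400,436),interpolation=cv2.INTER_CUBIC); a=cv2.resize(a,(400,325)); a=np.vstack([a,np.zeros((111,400,3),np.uint8)])
cv2.imwrite("pics/chk.png",cv2.convertScaleAbs(np.hstack([a,b]),alpha=1.7,beta=15))
q=at("top",(250+216*.7,95+88*.6),.07);print(q)
E
```

```text
[ 0.64934416 -0.15056323  0.07      ]
```

View pics/chk.png

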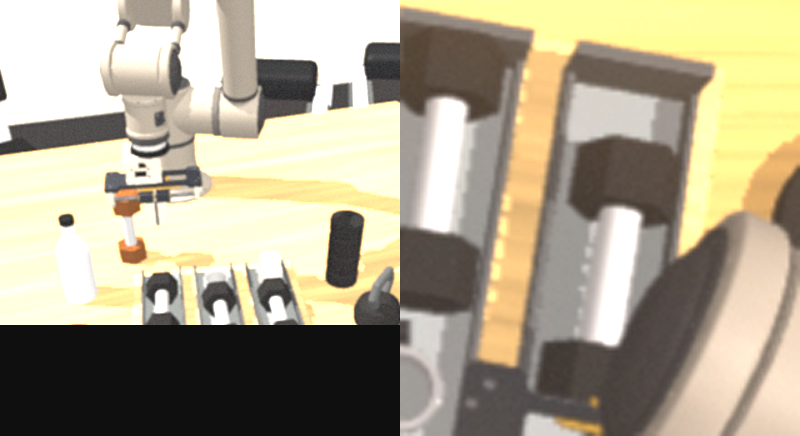

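The gap is about 53 mm (far head at x=0.648, stop face at x≈0.700), which agrees with the stated 25–60 mm. The wrist is well above the bottle. Next I descend behind the near head and push along the cradle.

Request:
step_arm:
  increments:
    - {"delta_pos":[0,-0.4,2],"dr":[0,0,0],"fingers":1}
    - {"delta_pos":[0,-0.4,5],"dr":[0,0,0],"fingers":1}
    - {"delta_pos":[0,-0.4,8.5],"dr":[0,0,0],"fingers":1}
    - {"delta_pos":[0,-0.4,11.5],"dr":[0,0,0],"fingers":1}
    - {"delta_pos":[0,-0.4,12.3],"dr":[0,0,0],"fingers":1}

```text
time: 5.4
tool_pos: [0.4299, -0.1214, 0.0313]
tool_rot: [3.141, -0.003, 2.962]
contact_force: [-1.1, -0.1, -0.2]
opening: 0.0006
grip_force: 0.0
```

Request:
step_arm:
  increments:
    - {"delta_pos":[-1,0,0],"dr":[0,0,0],"fingers":1}
    - {"delta_pos":[-2,0,0],"dr":[0,0,0],"fingers":1}
    - {"delta_pos":[-2.8,0,0],"dr":[0,0,0],"fingers":1}
    - {"delta_pos":[-3.6,0,0],"dr":[0,0,0],"fingers":1}
    - {"delta_pos":[-4.4,0,0],"dr":[0,0,0],"fingers":1}

```text
time: 6.02
tool_pos: [0.4734, -0.1294, 0.0328]
tool_rot: [3.141, -0.002, 2.962]
contact_force: [-4.7, 0.6, 3.0]
opening: 0.0007
grip_force: 2.5
```

Request:
step_arm:
  increments:
    - {"delta_pos":[-0.8,0,0],"dr":[0,0,0],"fingers":1}
    - {"delta_pos":[-1.6,0,0],"dr":[0,0,0],"fingers":1}
    - {"delta_pos":[-2.4,0,0],"dr":[0,0,0],"fingers":1}
    - {"delta_pos":[-3.2,0,0],"dr":[0,0,0],"fingers":1}
    - {"delta_pos":[-4,0,0],"dr":[0,0,0],"fingers":1}

```text
time: 6.65
tool_pos: [0.5121, -0.1362, 0.0326]
tool_rot: [3.141, -0.003, 2.962]
contact_force: [-4.6, 1.0, 3.9]
opening: 0.0005
grip_force: 2.8
```

Request:
step_arm:
  increments:
    - {"delta_pos":[-0.2,0,0],"dr":[0,0,0],"fingers":1}
    - {"delta_pos":[-0.4,0,0],"dr":[0,0,0],"fingers":1}
    - {"delta_pos":[-0.6,0,0],"dr":[0,0,0],"fingers":1}
    - {"delta_pos":[-0.8,0,0],"dr":[0,0,0],"fingers":1}
    - {"delta_pos":[-0.8,0,0],"dr":[0,0,0],"fingers":1}

```text
time: 7.28
tool_pos: [0.521, -0.1381, 0.0325]
tool_rot: [3.141, -0.0, 2.962]
contact_force: [-2.5, 1.1, -0.9]
opening: 0.0004
grip_force: 1.3
```

Not yet at the stop, so I'll advance in 2 mm steps and watch the force.

Request:
step_arm:
  increments:
    - {"delta_pos":[-0.1,0,0],"dr":[0,0,0],"fingers":1}
    - {"delta_pos":[-0.2,0,0],"dr":[0,0,0],"fingers":1}
    - {"delta_pos":[-0.3,0,0],"dr":[0,0,0],"fingers":1}
    - {"delta_pos":[-0.3,0,0],"dr":[0,0,0],"fingers":1}
    - {"delta_pos":[-0.3,0,0],"dr":[0,0,0],"fingers":1}

```text
time: 7.9
tool_pos: [0.5213, -0.1381, 0.0325]
tool_rot: [3.141, -0.006, 2.962]
contact_force: [-12.2, 1.1, 7.2]
opening: 0.0002
grip_force: 6.3
```

Request:
step_arm:
  increments:
    - {"delta_pos":[-0.1,0,0],"dr":[0,0,0],"fingers":1}
    - {"delta_pos":[-0.2,0,0],"dr":[0,0,0],"fingers":1}
    - {"delta_pos":[-0.2,0,0],"dr":[0,0,0],"fingers":1}
    - {"delta_pos":[-0.2,0,0],"dr":[0,0,0],"fingers":1}
    - {"delta_pos":[-0.2,0,0],"dr":[0,0,0],"fingers":1}

```text
time: 8.52
tool_pos: [0.5212, -0.138, 0.0325]
tool_rot: [3.141, -0.01, 2.962]
contact_force: [-20.8, 1.1, 13.4]
opening: 0.0006
grip_force: 10.1
```

The TCP is stalled at x=0.521 while the force climbs to 21 N, so the weight is against the stop (I expected about 0.523). I'll back off, lift, and check.

Request:
step_arm:
  increments:
    - {"delta_pos":[1,0,0],"dr":[0,0,0],"fingers":1}
    - {"delta_pos":[3,0,0],"dr":[0,0,0],"fingers":1}
    - {"delta_pos":[5,0,0],"dr":[0,0,0],"fingers":1}
    - {"delta_pos":[7,0,-3],"dr":[0,0,0],"fingers":1}
    - {"delta_pos":[8,0,-8],"dr":[0,0,0],"fingers":1}

```text
time: 9.15
tool_pos: [0.4462, -0.1244, 0.1126]
tool_rot: [3.141, -0.002, 2.962]
contact_force: [1.2, 0.1, 0.0]
opening: 0.0005
grip_force: 0.0
```

Request:
step_arm:
  increments:
    - {"delta_pos":[0,0,-5],"dr":[0,0,0],"fingers":1}
    - {"delta_pos":[0,0,-10],"dr":[0,0,0],"fingers":1}
    - {"delta_pos":[0,0,-14],"dr":[0,0,0],"fingers":1}
    - {"delta_pos":[0,0,-16],"dr":[0,0,0],"fingers":1}
    - {"delta_pos":[0,0,-16],"dr":[0,0,0],"fingers":1}

```text
time: 9.78
tool_pos: [0.4485, -0.1252, 0.2743]
tool_rot: [-3.14, 0.006, 2.962]
contact_force: [0.6, -0.0, 0.0]
opening: 0.0008
grip_force: 0.0
```

```bash
python3 look.py end
```

```text
[ 0.44716271 -0.12467624  0.27200583] [-0.0256114   0.41193049 -1.34345204]
```

View pics/end.png

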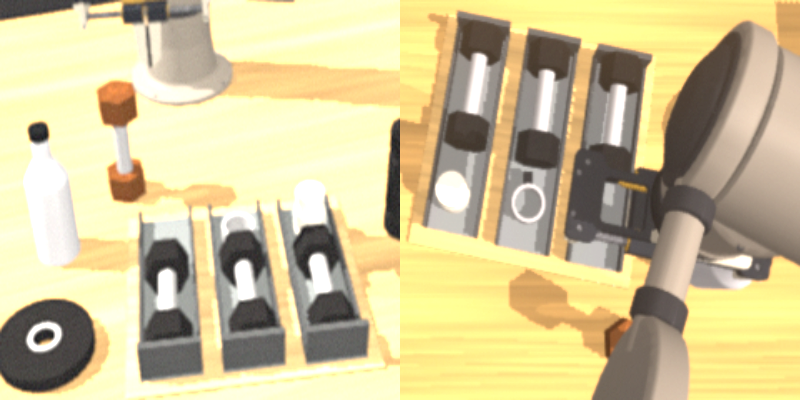

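The weight now lies home like its neighbours, with its far head against the stop at (168,325) in the left pane and (618,70) in the right. The other things in view are where they were, and the arm is clear.

```bash
python3 -c "
from cell import robot
print(robot.hand_in())"
```

```text
the job is handed in; nothing more can be done
None
```

The black weight was pushed over and slid along its cradle until it was up against the back stop, using the fingers only; the job was handed in after about 10 s, with the arm clear and everything else in the final view where it was.

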